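# Reset the tripped cut-out of a dry-block heater

## Task

The over-temperature cut-out of the small dry-block heater has tripped: switch the heater off by pressing down the near half of its black rocker, reach a fingertip into the recessed well on the same deck and push the sunken orange button in until it stays in, then press the rocker's far half (green bar) down to switch it on again and take the hand away. Do not reset it while it is switched on. Only press: do not shift or lift the heater, do not touch the tubes in its block, and leave everything else where it stands.

Things in the scene. Friction and masses are not known exactly. Their poses are not given: they have to be found in the camera images.
- heater: light grey dry-block heater, loose, about 2.7 kg, 190 (x) x 170 (y) x 78 mm high. Origin under its middle; x points from control deck to tube block, away from the robot; z up. The dark grey deck in front slopes: its outward normal leans 12 degrees from vertical towards the heater's -x. Deck middle at (-50, 0, 59.5) mm. On it: reset well left (+y), dummy display and keys, black rocker right (-y).
- reset_well (a point): centre of the mouth of the recessed well, level with the top of its light grey collar: a straight pocket along the deck's normal, opening 36 mm up-slope x 46 mm along the heater's y, floor 31 mm below the collar's top; collar 3 mm above the deck. A shut pair of fingers fits in. Small red lamp up-slope of it.
- button_top (a point): centre of the top of the orange reset button, 18 mm across, in the middle of the well; while tripped it stands 20 mm below the collar's top, reset 27 mm below (4 mm above the well's floor). Moves along the deck's normal.
- reset_button (a joint): m pushed in: 0 = popped out (tripped), 0.007 = fully in. Over-centre spring: it resists with about 5 N at first, less as it goes in, and past 0.0035 m it snaps in and stays in when released.
- rocker_off_half (a point): point on the face of the rocker's near (downhill, robot-side) half, 14 mm from the valley line between the halves. This half has a white dot; it stands up by 0.36 rad out of the deck's plane while the switch is on, lies parallel to the deck when off. Press here along the deck's inward normal to switch off.
- rocker_on_half (a point): the same on the far (uphill) half, with a green bar; parallel to the deck while on, stands up by 0.36 rad when off. Press here to switch on.
- rocker (a joint): rad: 0 = on (far half down), 0.36 = off (near half down). Snaps: about 4 N at 16 mm from the hinge starts it; past 0.18 it goes over by itself and stays. Face 43 mm up-slope x 24 mm. The pressed half lies 4.5 mm above the deck, the bezel round it 2 mm above the deck. The hinge line runs along the heater's y, 6.5 mm below the valley line between the halves.
- tube_block: aluminium block in the rear of the heater with six capped sample tubes, fixed to the heater; block centre at heater x +47 mm, 72 x 128 mm; tube caps reach at most 124 mm above the table, nearest row 75 mm uphill of the well's and rocker's middles. Not to be touched.
- tip_box: clear plastic box with loose yellow pipette tips, 122 x 198 x 88 mm high, fixed to the table; origin under its middle. To be left where it is.
- vial: small dark reagent vial with a white cap, 34 mm wide, 73 mm high, standing close to the heater's left side; origin under its middle. To be left where it is.
- tweezers: steel forceps, 125 mm long, lying flat near the table's front edge; origin under the middle. To be left where it is.
- pen: white marker pen with a blue cap, 128 mm long, lying near the table's front edge; origin under the middle. To be left where it is.

How it is judged (in metres and radians):
On the way, in this order (a step that is already met when the one before it is completed fails the run):
1. the rocker is switched off (near half down) while the reset button is still out (value of joint rocker above 0.3 rad and value of joint reset_button below 0.002 m), for 0.2 s.
2. with the rocker off, the reset button is pushed fully in (value of joint rocker above 0.3 rad and value of joint reset_button above 0.006 m), for 0.2 s.
3. the rocker is switched on again with the button in (value of joint rocker below 0.06 rad and value of joint reset_button above 0.006 m), for 0.2 s.
At the end, for the whole second after the job is handed in: The reset button stays in (joint over 0.006 m), the rocker is on (joint under 0.06 rad), and the heater is at rest within 15 mm of where it stood (all of step 3 and distance of heater from where it was at the start of the episode below 0.015 m and linear speed of heater below 0.01 m/s); the robot touches nothing.
It fails at once if the heater is shifted or lifted by more than 15 mm (distance of heater from where it was at the start of the episode above 0.015 m).
It fails at once if the tube block or its tubes are touched (more than 0.5 N) (contact force between any of the arm, the fingers and tube_block above 0.5 N).
It fails at once if the vial, the tweezers or the pen is moved or lifted by more than 15 mm (distance of any of vial, tweezers, pen from where it was at the start of the episode above 0.015 m).
It also fails if it takes over 42 s, if anything falls off the work surface, if the arm or the gripper's body presses on something with over 40 N, if the wrist force passes 120 N, or if a joint passes its speed limit or range.

## Robot

A 6-joint arm with a two-finger parallel gripper is mounted at the origin on a cart in front of the work surface, level with it; the furniture and walls round the work are solid. World frame = base frame: x ahead of the robot, y to its left, z up, the work surface at z = 0. Lengths are in m, angles in degrees, forces in N, time in s.
With the tool pointing down it reaches from about 0.4 to 0.825 m from the base axis. Payload 7 kg.
Tool frame: the origin (TCP) lies midway between the tips of the shut fingers; the grasp point (between the pads) lies 19 mm behind it; z points along the fingers, y is the direction in which the jaws open and shut (so a half turn about z gives the same grasp; the last joint's range is limited). The gripper opens to 88 mm and grips with 3 to 60 N. Pads are 19 mm wide; open, the fingers measure 130 mm over their backs; the gripper's body (78 mm by 193 mm) begins 47 mm behind the grasp point.
Start: joints at [-59.696, 20.546, 0.682, 0, -70.136, -16.507], TCP at [0.161, -0.656, 0.227] pointing down, gripper open.
Joint ranges: [-176.03, 176.03], [-82.01, 121.73], [-58.28, 71.71], [-173.87, 95.51], [-174.79, -0.11], [-173.66, 173.66]. Speed limits (degrees/s): [136.94, 136.94, 172.46, 180, 180, 180].

## Interface

Orientations are given as [roll, pitch, yaw] about the fixed x, y, z axes, in that order (R = Rz(yaw) Ry(pitch) Rx(roll)).
In Python, from plant import ctrl, snapshot gives the robot as it stands.
- The arm moves only by the shell command python3 -m pendant 'ROWS'. ROWS is JSON, a list of rows, each a list of 7 numbers: the shift along the tool's x, y, z in m, then the turn, a rotation vector about the tool's x, y, z in rad, then the opening, from -1 (shut) to 1 (fully open), so that 0 is half open. In form: [[x, y, z, ax, ay, az, jaw], ...]. A call has 1 to 12 rows; each row is the pose to reach, as a shift and turn from the pose commanded when the call began, along the tool's axes at that moment; what a row does not reach only later rows make up. A row lasts 1/8 s, in which the tool goes at most 62.5 mm and 10.7 degrees, less where a joint would pass 70% of its speed; a pose out of reach is approached as far as the arm can. A call with a gripper value outside its range is refused whole. The fingers move at their own pace and stop on an object; the grip force is fixed at half the most. Time passes only in rows, so rows that repeat a pose let the fingers close. It gives the time, the measured TCP pose, the force and the opening at its end, in the units of the state.
- ctrl.get_obs(): the state, without advancing time (a new reading comes with each control period).
- snapshot(name): name is "scene" or "side" or "wrist"; returns a dict with "image" (384x512x3 uint8, blue, green, red), "mtx" (3x3 intrinsics, pixels), "eye" and "attitude" of the camera in the world; the wrist camera has in their place "tool_from_camera" (4x4, takes a point from camera to tool coordinates, whose origin is the TCP and whose axes are the flange's). Camera axes: x right, y up, looking along -z (the intrinsics and any distortion apply to the point x, -y, -z); pixel columns grow to the right and rows downward; lengths in m; the calibration is good to about 2 mm. The wrist camera is an equidistant fisheye: a pixel r from the principal point sees the ray r / f radians off the axis. A picture is of the moment at which its call begins: read the wrist's pose just before it. There is no depth.
- ctrl.close_job(): hands the job in, once; it reports no verdict.
The state is a dict: "clock": time; "joint_pos": joint angles; "qvel": joint speeds; "tau": joint torques, N m; "tool_pos": TCP position; "orientation": TCP orientation; "force": force on the tool from outside, world axes, zero at the start; "moment": the same for the moment, N m; "opening": finger opening in m.
Only numpy, scipy, OpenCV 4.12 (cv2) and the standard library are available. Lean on these libraries where they do the work, as an engineer would, in place of code of your own. Each camera call takes 0.05 s, during which the arm holds its last target.

## Working session

There is one attempt and no reset: what is moved stays moved. The work goes in short steps, Python scripts to look and compute and a shell command to move; the robot and the scene stay as the last step left them, time stands still between calls to the robot, and variables do not carry over. Pictures are saved under pics/ and viewed, and the job is handed in when it is done.

```bash
ls; mkdir -p pics; python3 - <<'E'
from plant import ctrl, snapshot
import cv2,numpy as np
print(ctrl.get_obs())
for n in ["scene","side","wrist"]:
    s=snapshot(n); cv2.imwrite(f"pics/{n}0.png",s["image"])
    np.save(f"pics/{n}0.npy",{k:v for k,v in s.items()},allow_pickle=True)
    print(n,{k:(np.round(v,4).tolist() if not isinstance(v,str) else v) for k,v in s.items() if k!="image"})
E
```

```text
pics
{'clock': 0.0, 'joint_pos': array([-5.96966408e+01,  2.05905433e+01,  6.35440467e-01, -2.22766190e-02,
       -7.01338733e+01, -1.65066727e+01]), 'qvel': array([-0.00282689, -0.14893399,  0.02218565, -0.13269613, -0.05607006,
        0.0986423 ]), 'tau': array([ 4.61365380e-04, -5.82717669e+01,  2.93075502e+01,  6.99775457e+00,
        7.14180715e-03, -1.42519734e-04]), 'tool_pos': array([ 0.16085069, -0.65507137,  0.22563861]), 'orientation': array([ 1.79908740e+02, -5.20472497e-03, -1.66210896e+02]), 'force': array([0.5041028 , 0.4967506 , 0.20747158]), 'moment': array([0.02936829, 0.02244242, 0.01735002]), 'opening': 0.0874645062681155}
scene {'mtx': [[449.898, 0.0, 256.4059], [0.0, 449.898, 188.066], [0.0, 0.0, 1.0]], 'eye': [-0.0943, 0.8275, 1.0133], 'attitude': [43.4157, 0.9883, -137.8065]}
side {'mtx': [[414.3246, 0.0, 252.0992], [0.0, 414.3246, 188.9295], [0.0, 0.0, 1.0]], 'eye': [0.2769, -0.6973, 0.4706], 'attitude': [66.2061, 0.9994, -16.1]}
wrist {'mtx': [[297.3186, 0.0, 255.1951], [0.0, 297.3186, 185.6037], [0.0, 0.0, 1.0]], 'tool_from_camera': [[-0.0011, 0.9665, 0.2567, 0.07], [1.0, 0.0011, 0.0003, 0.0001], [0.0, 0.2567, -0.9665, -0.1569], [0.0, 0.0, 0.0, 1.0]]}
```

View pics/scene0.png

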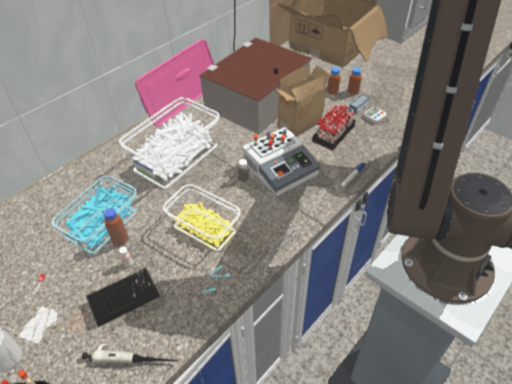

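View pics/side0.png

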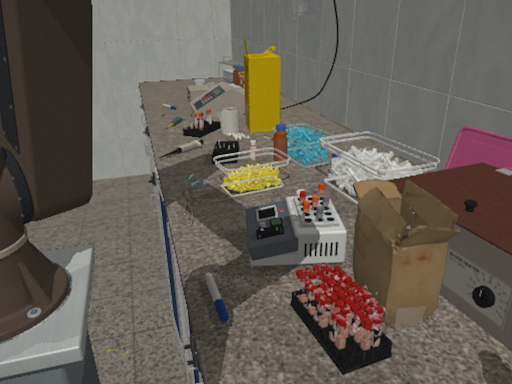

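View pics/wrist0.png

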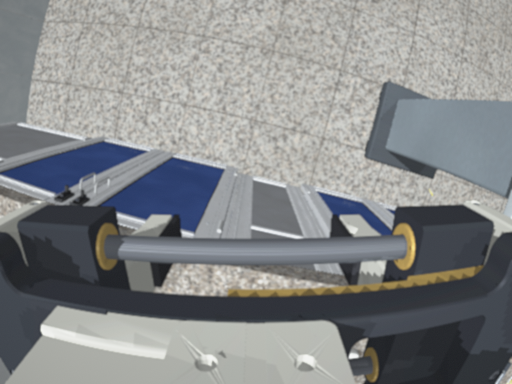

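```bash
python3 - <<'E'
import cv2
a=cv2.imread("pics/scene0.png")[110:210,220:340]
cv2.imwrite("pics/sc1.png",cv2.resize(a,None,fx=6,fy=6,interpolation=cv2.INTER_CUBIC))
a=cv2.imread("pics/side0.png")[170:275,235:355]
cv2.imwrite("pics/si1.png",cv2.resize(a,None,fx=5.5,fy=5.5,interpolation=cv2.INTER_CUBIC))
E
```

```text
(no output)
```

View pics/sc1.png

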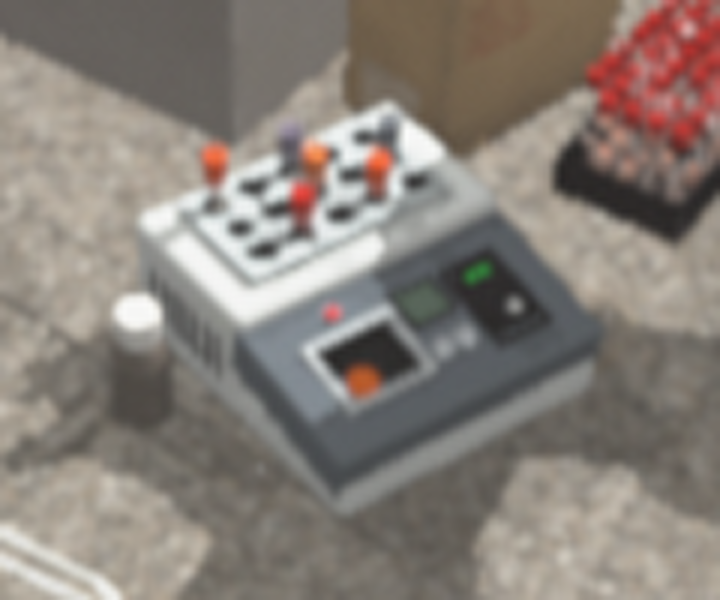

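View pics/si1.png

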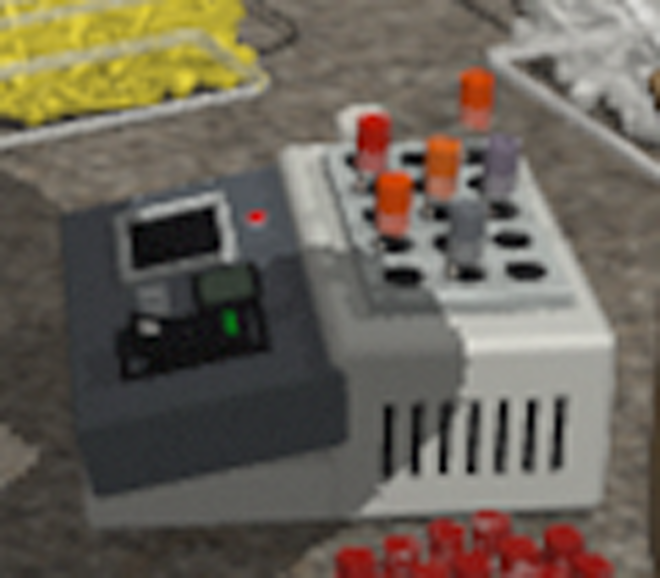

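```bash
cat > h.py <<'E'
import numpy as np
from scipy.spatial.transform import Rotation as R
from scipy.optimize import least_squares
def load(n): return np.load(f"pics/{n}0.npy",allow_pickle=True).item()
def rot(a): return R.from_euler('xyz',a,degrees=True).as_matrix()
def ray(s,uv):
    K=s["mtx"]; d=np.array([(uv[0]-K[0,2])/K[0,0],-(uv[1]-K[1,2])/K[1,1],-1.])
    d=rot(s["attitude"])@d; return np.array(s["eye"]),d/np.linalg.norm(d)
def proj(s,p):
    c=rot(s["attitude"]).T@(np.array(p)-s["eye"]);K=s["mtx"]
    return np.array([K[0,0]*c[0]/-c[2]+K[0,2],K[1,1]*-c[1]/-c[2]+K[1,2]])
def tri(rs):
    A=sum(np.eye(3)-np.outer(d,d) for o,d in rs);b=sum((np.eye(3)-np.outer(d,d))@o for o,d in rs)
    p=np.linalg.solve(A,b); return p,[np.linalg.norm((np.eye(3)-np.outer(d,d))@(p-o)) for o,d in rs]
def plane(r,z): o,d=r; return o+d*(z-o[2])/d[2]
E
python3 - <<'E'
from h import *
sc,si=load("scene"),load("side")
S=lambda u,v:((u+.5)/6-.5+220,(v+.5)/6-.5+110)
D=lambda u,v:((u+.5)/5.5-.5+235,(v+.5)/5.5-.5+170)
F={"dl+":((355,408),(115,215)),"dl-":((437,362),(125,282)),"ul+":((305,350),(222,192)),"ul-":((388,305),(240,258)),"lamp":((332,312),(256,216)),"green":((478,272),(231,322)),"dot":((515,305),(148,326))}
for k,(a,b) in F.items():
    p,e=tri([ray(sc,S(*a)),ray(si,D(*b))]); print(k,p.round(4),np.round(e,4))
# vial cap, base front corner
print("vial cap",plane(ray(sc,S(137,310)),.073))
print("frontcorner scene",plane(ray(sc,S(345,512)),0), "right", plane(ray(sc,S(592,380)),0))
E
```

```text
dl+ [0.5045 0.0933 0.0591] [0.0011 0.0011]
dl- [0.4938 0.0406 0.058 ] [0. 0.]
ul+ [0.5462 0.084  0.0668] [0.0019 0.0019]
ul- [0.5356 0.0305 0.0658] [0.0012 0.0012]
lamp [0.5514 0.0561 0.0691] [0.001 0.001]
green [ 0.5153 -0.0179  0.0673] [0.001 0.001]
dot [ 0.486  -0.0111  0.067 ] [0.0012 0.0012]
vial cap [0.62312867 0.12385422 0.073     ]
frontcorner scene [0.49585335 0.10851763 0.        ] right [ 0.45893722 -0.05072866  0.        ]
```

```bash
cat >> h.py <<'E'
def frame(yaw):  # heater yaw deg -> tool rotation pressing along deck normal, tool x downhill
    H=R.from_euler('z',yaw,degrees=True).as_matrix(); a=np.radians(12);s,c=np.sin(a),np.cos(a)
    return H@np.column_stack([[-c,0,-s],[0,1,0],[s,0,-c]])
def row(p0,R0,p1,R1):
    d=R0.T@(np.array(p1)-p0); w=R.from_matrix(R0.T@R1).as_rotvec(); return np.round(np.r_[d,w],4)
def after(p0,R0,r):
    return p0+R0@np.array(r[:3]), R0@R.from_rotvec(r[3:6]).as_matrix()
E
python3 - <<'E'
from h import *
R0=rot([180,0,-166.2]); p0=np.array([.161,-.656,.227])
R1=frame(-12.6); p1=np.array([.510,.024,.062])-R1[:,2]*.09
print(p1,row(p0,R0,p1,R1))
E
```

```text
[0.49173859 0.02808191 0.15003328] [-0.4844  0.5854  0.077   0.0483 -0.2057  0.4591]
```

```bash
python3 -m pendant '[[-0.24,0.29,0.0,0.02,-0.1,0.23,-1],[-0.24,0.29,0.0,0.02,-0.1,0.23,-1],[-0.24,0.29,0.0,0.02,-0.1,0.23,-1],[-0.24,0.29,0.0,0.02,-0.1,0.23,-1],[-0.24,0.29,0.0,0.02,-0.1,0.23,-1],[-0.24,0.29,0.0,0.02,-0.1,0.23,-1],[-0.484,0.585,0.077,0.0483,-0.2057,0.4591,-1],[-0.484,0.585,0.077,0.0483,-0.2057,0.4591,-1],[-0.484,0.585,0.077,0.0483,-0.2057,0.4591,-1],[-0.484,0.585,0.077,0.0483,-0.2057,0.4591,-1],[-0.484,0.585,0.077,0.0483,-0.2057,0.4591,-1],[-0.484,0.585,0.077,0.0483,-0.2057,0.4591,-1]]'
```

```text
clock: 1.65
tool_pos: [0.4744, -0.0063, 0.1578]
orientation: [180.0, 12.1, 167.5]
force: [1.6, -1.0, -0.3]
opening: 0.0007
```

```bash
python3 -m pendant '[[0,0,0,0,0,0,-1],[0,0,0,0,0,0,-1],[0,0,0,0,0,0,-1]]'; python3 - <<'E'
from plant import ctrl, snapshot
import cv2,numpy as np
o=ctrl.get_obs(); print(o["tool_pos"],o["orientation"],o["force"],o["moment"])
for n in ["wrist"]:
    s=snapshot(n); cv2.imwrite(f"pics/{n}1.png",s["image"])
    s["tool_pos"]=o["tool_pos"];s["ori"]=o["orientation"]
    np.save(f"pics/{n}1.npy",s,allow_pickle=True)
cv2.imwrite("pics/w1.png",cv2.resize(s["image"],None,fx=1.5,fy=1.5,interpolation=cv2.INTER_CUBIC))
E
```

```text
clock: 2.02
tool_pos: [0.4736, -0.0095, 0.1578]
orientation: [180.0, 12.0, 167.3]
force: [-0.1, -0.5, 0.4]
opening: 0.0001
[ 0.47355641 -0.00947278  0.1578466 ] [179.99018995  12.00356816 167.31988211] [-0.07308084 -0.53942785  0.39740086] [0.10591292 0.64766752 0.06460289]
```

View pics/w1.png

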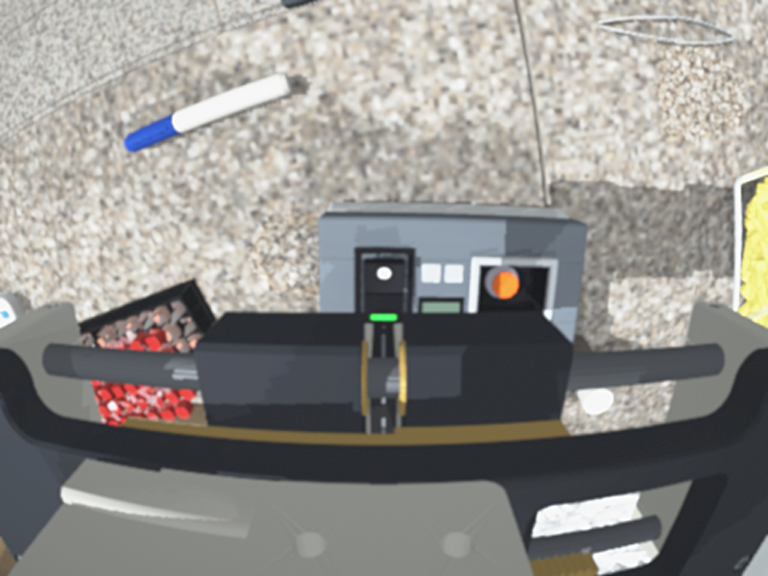

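```bash
python3 - <<'E'
import cv2
a=cv2.imread("pics/wrist1.png")[130:216,205:397]
cv2.imwrite("pics/w1c.png",cv2.resize(a,None,fx=4,fy=4,interpolation=cv2.INTER_CUBIC))
E
```

```text
(no output)
```

View pics/w1c.png

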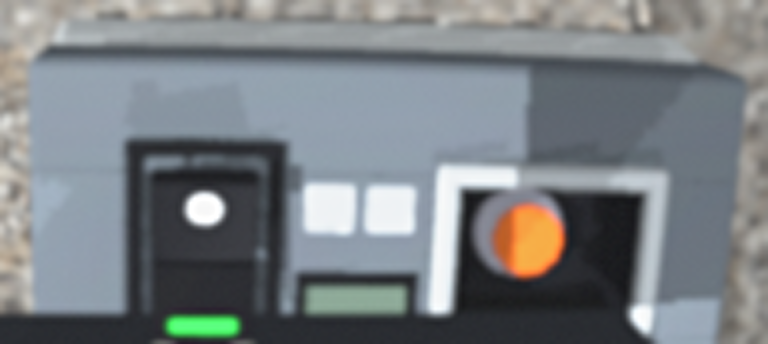

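```bash
cat >> h.py <<'E'
def wray(s,uv):
    K=np.array(s["mtx"]); v=np.array([uv[0]-K[0,2],uv[1]-K[1,2]]); r=np.hypot(*v); th=r/K[0,0]
    d=np.array([np.sin(th)*v[0]/r,-np.sin(th)*v[1]/r,-np.cos(th)])
    T=np.array(s["tool_from_camera"]); Rt=rot(s["ori"])
    return np.array(s["tool_pos"])+Rt@T[:3,3], Rt@T[:3,:3]@d
def deckhit(r,p,yaw,h):
    # intersect plane parallel to deck at h above point p; returns heater-deck coords (up-slope, y) rel p & world
    F=frame(yaw); n=-F[:,2]; o,d=r; q=o+d*((p+n*h-o)@n)/(d@n); return np.round(1e3*np.array([-(q-p)@F[:,0],(q-p)@F[:,1]]),1),q
E
python3 - <<'E'
from h import *
s=np.load("pics/wrist1.npy",allow_pickle=True).item()
C=lambda u,v:((u+.5)/4-.5+205,(v+.5)/4-.5+130)
W=np.array([.520,.0621,.0624]); yaw=-12.6
P={"inL":((460,188),0),"inR":((640,192),0),"outL":((438,168),0),"outR":((668,172),0),"outL2":((430,312),0),"inL2":((455,312),0),"inR2":((630,306),0),
"bezL":((127,142),-1),"bezR":((287,142),-1),"bezL2":((127,310),-1),"bezR2":((283,272),-1),"valL":((152,260),1.5),"valR":((257,260),1.5),"green":((203,326),1.5),"dot":((205,208),6.5),"btn":((530,240),-20),"edgeL":((40,58),-3),"edgeR":((735,80),-3),"edgeLm":((100,57),-3),"edgeRm":((690,68),-3)}
for k,(uv,h) in P.items():
    a,q=deckhit(wray(s,C(*uv)),W,yaw,h); print(k,a,q.round(4))
E
```

```text
inL [-19.4 -22.5] [0.4966 0.0443 0.0584]
inR [-18.6  21.2] [0.5068 0.0867 0.0585]
outL [-24.  -27.8] [0.491  0.0401 0.0574]
outR [-23.5  27.9] [0.5037 0.0943 0.0575]
outL2 [ 10.  -27.9] [0.5234 0.0327 0.0645]
inL2 [ 10.1 -22. ] [0.5248 0.0385 0.0645]
inR2 [ 9.3 21.4] [0.5335 0.081  0.0643]
bezL [ 163.1 -162.7] [ 0.8431 -0.1768 -0.8818]
bezR [163.4   9.7] [ 0.881  -0.0087 -0.8818]
bezL2 [ 353.9 -166.2] [ 1.0245 -0.221  -0.8422]
bezR2 [309.8   7.5] [ 1.0203 -0.0421 -0.8513]
valL [-450.4  -23.6] [-0.2194  0.2032  1.436 ]
valR [-450.6 -138.2] [-0.2447  0.0914  1.4359]
green [-527.   -79.1] [-0.3046  0.1654  1.4201]
dot [-1649.2   -87. ] [-2.3921  0.6239  6.0775]
btn [5618.1 5840.3] [ 11.2151   3.6559 -18.3325]
edgeL [ 310.  -532.2] [ 1.3086 -0.6595 -2.8076]
edgeR [ 349.7 1489.5] [ 1.7875  1.305  -2.7993]
edgeLm [ 309.4 -365.1] [ 1.3444 -0.4963 -2.8077]
edgeRm [ 319.1 1337.6] [ 1.7251  1.1633 -2.8057]
```

```bash
python3 - <<'E'
from h import *
s=np.load("pics/wrist1.npy",allow_pickle=True).item()
C=lambda u,v:((u+.5)/4-.5+205,(v+.5)/4-.5+130)
W=np.array([.520,.0621,.0624]); yaw=-12.6
P={
"bezL":((127,142),-1),"bezR":((287,142),-1),"bezL2":((127,310),-1),"bezR2":((283,272),-1),"valL":((152,260),1.5),"valR":((257,260),1.5),"green":((203,326),1.5),"dot":((205,208),6.5),"btn":((530,240),-20),"edgeL":((40,58),-3),"edgeR":((735,80),-3),"edgeLm":((100,57),-3),"edgeRm":((690,68),-3)}
for k,(uv,h) in P.items():
    a,q=deckhit(wray(s,C(*uv)),W,yaw,h/1000); print(k,a,q.round(4))
E
```

```text
bezL [-29.7 -97.1] [ 0.4707 -0.0264  0.0553]
bezR [-29.6 -61.8] [0.4785 0.0081 0.0553]
bezL2 [  9.5 -97.8] [ 0.5079 -0.0354  0.0634]
bezR2 [  0.4 -62.2] [0.507  0.0013 0.0615]
valL [ -3.2 -91.8] [ 0.4966 -0.0267  0.0632]
valR [ -3.2 -68.3] [ 0.5018 -0.0038  0.0632]
green [ 12.5 -80.4] [ 0.5141 -0.019   0.0665]
dot [-16.5 -79.9] [ 0.4855 -0.0121  0.0653]
btn [-1.6  0.7] [0.5227 0.0622 0.0425]
edgeL [ -48.3 -116.2] [ 0.4491 -0.0411  0.0494]
edgeR [-45.2  45. ] [0.4873 0.1155 0.0501]
edgeLm [ -48.4 -102.9] [ 0.452  -0.0281  0.0494]
edgeRm [-47.6  32.9] [0.4823 0.1042 0.0496]
```

```bash
cat >> h.py <<'E'
W=np.array([.520,.0621,.0624]); YAW=-13.0
def T(up,lat,h):
    F=frame(-12.6); F2=frame(YAW); return W-F[:,0]*up*1e-3+F[:,1]*lat*1e-3-F[:,2]*h*1e-3,F2
E
python3 - <<'E'
from h import *
from plant import ctrl
o=ctrl.get_obs();p=o["tool_pos"];R0=rot(o["orientation"]);print(p)
for t in [(-16.5,-80,25),(-16.5,-80,2),(-0.8,0,25),(-.8,0,-27),(12,-80,25)]:
    print(t,T(*t)[0].round(4),row(p,R0,*T(*t)))
E
```

```text
[ 0.47365324 -0.0095523   0.15799631]
(-16.5, -80, 25) [ 0.4817 -0.0113  0.0834] [0.0075 0.     0.0747 0.0015 0.0004 0.0051]
(-16.5, -80, 2) [ 0.4864 -0.0124  0.0609] [0.0075 0.     0.0977 0.0015 0.0004 0.0051]
(-0.8, 0, 25) [0.5142 0.0634 0.0867] [-0.0081  0.08    0.0747  0.0015  0.0004  0.0051]
(-0.8, 0, -27) [0.5247 0.061  0.0358] [-0.0081  0.08    0.1267  0.0015  0.0004  0.0051]
(12, -80, 25) [ 0.5089 -0.0174  0.0893] [-0.021   0.0001  0.0747  0.0015  0.0004  0.0051]
```

```bash
python3 -m pendant '[[0.0075,0,0.0747,0,0,0.005,-1],[0.0075,0,0.0747,0,0,0.005,-1],[0.0075,0,0.0747,0,0,0.005,-1],[0.0075,0,0.085,0,0,0.005,-1],[0.0075,0,0.09,0,0,0.005,-1],[0.0075,0,0.094,0,0,0.005,-1],[0.0075,0,0.097,0,0,0.005,-1],[0.0075,0,0.097,0,0,0.005,-1],[0.0075,0,0.097,0,0,0.005,-1],[0.0075,0,0.097,0,0,0.005,-1]]'
python3 - <<'E'
from h import *
from plant import ctrl
o=ctrl.get_obs();F=frame(-12.6);d=o["tool_pos"]-W
print(1e3*np.array([-d@F[:,0],d@F[:,1],-d@F[:,2]]),o["force"],o["orientation"])
E
```

```text
clock: 3.32
tool_pos: [0.4866, -0.0113, 0.0614]
orientation: [179.9, 12.0, 167.1]
force: [1.0, 0.4, 0.4]
opening: 0.0003
[-16.42569918 -78.93837539   2.48453483] [0.96509224 0.35175546 0.44666245] [179.93199723  12.01291486 167.1065361 ]
```

```bash
python3 -m pendant '[[0,0,-0.03,0,0,0,-1],[0,0,-0.063,0,0,0,-1],[0.025,0.04,-0.063,0,0,0,-1],[0.025,0.04,-0.063,0,0,0,-1],[0.025,0.04,-0.063,0,0,0,-1]]'
python3 - <<'E'
from h import *
from plant import ctrl,snapshot
import cv2
for i in range(2):
    o=ctrl.get_obs();F=frame(-12.6);d=o["tool_pos"]-W
    print(1e3*np.array([-d@F[:,0],d@F[:,1],-d@F[:,2]]),o["force"],o["orientation"])
    s=snapshot("wrist")
s["tool_pos"]=o["tool_pos"];s["ori"]=o["orientation"]
np.save(f"pics/wrist2.npy",s,allow_pickle=True)
a=s["image"][100:240,180:430]; cv2.imwrite("pics/w2c.png",cv2.resize(a,None,fx=3,fy=3,interpolation=cv2.INTER_CUBIC))
a=snapshot("side")["image"][170:275,235:355]
cv2.imwrite("pics/si2.png",cv2.resize(a,None,fx=5.5,fy=5.5,interpolation=cv2.INTER_CUBIC))
E
```

```text
clock: 3.95
tool_pos: [0.4587, 0.0361, 0.1178]
orientation: [179.9, 12.0, 167.2]
force: [0.6, -0.0, -1.1]
opening: 0.0006
[-41.48030072 -38.75989505  65.42777225] [ 0.63798477 -0.03020568 -1.11378675] [179.93957315  11.99655896 167.16794655]
[-41.34975696 -39.15966725  65.29222272] [ 0.01517533  1.00656841 -0.12685197] [179.95154914  11.98703122 167.11271387]
```

View pics/w2c.png

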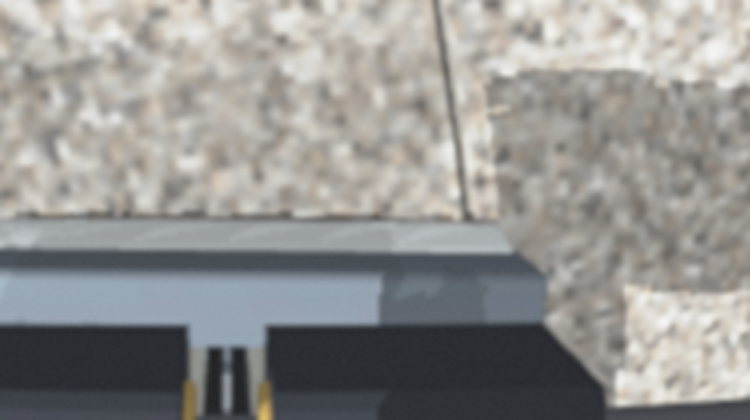

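View pics/si2.png

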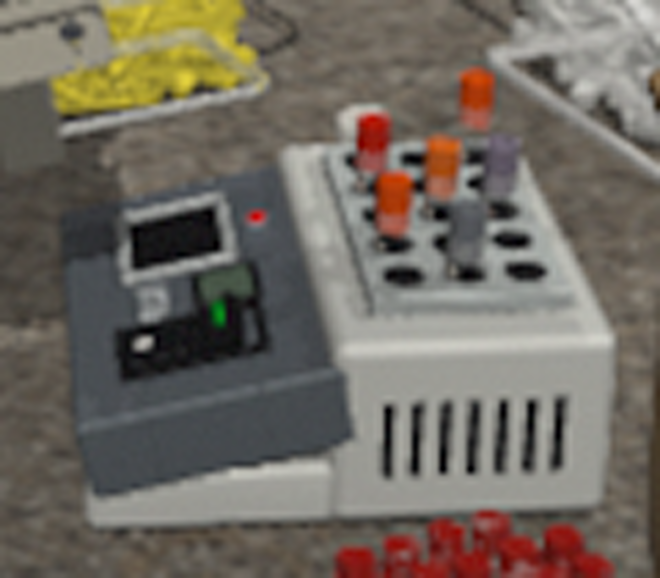

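```bash
python3 -m pendant '[[0.004,0.039,-0.025,0,0,0,-1],[0.004,0.039,-0.025,0,0,0,-1],[0.004,0.039,-0.025,0,0,0,-1],[0.004,0.039,-0.025,0,0,0,-1]]'
python3 - <<'E'
from h import *
from plant import ctrl,snapshot
import cv2
for i in range(2):
    o=ctrl.get_obs();F=frame(-12.6);d=o["tool_pos"]-W
    print(1e3*np.array([-d@F[:,0],d@F[:,1],-d@F[:,2]]),o["force"],o["orientation"])
    s=snapshot("wrist")
s["tool_pos"]=o["tool_pos"];s["ori"]=o["orientation"]
np.save(f"pics/wrist3.npy",s,allow_pickle=True)
a=s["image"][120:245,150:350]; cv2.imwrite("pics/w3c.png",cv2.resize(a,None,fx=4,fy=4,interpolation=cv2.INTER_CUBIC))
E
```

```text
clock: 4.6
tool_pos: [0.4581, 0.0748, 0.1407]
orientation: [-180.0, 11.9, 167.0]
force: [0.2, 0.0, -0.1]
opening: 0.0
[-45.4920821   -1.08715075  89.72676196] [ 0.19107243  0.02018124 -0.05600516] [-179.9934207    11.94366037  167.04717409]
[-45.43086745  -0.95655478  89.79727422] [-0.17605372  0.20948048  0.55792879] [-179.9998427    11.95077113  167.05165813]
```

View pics/w3c.png

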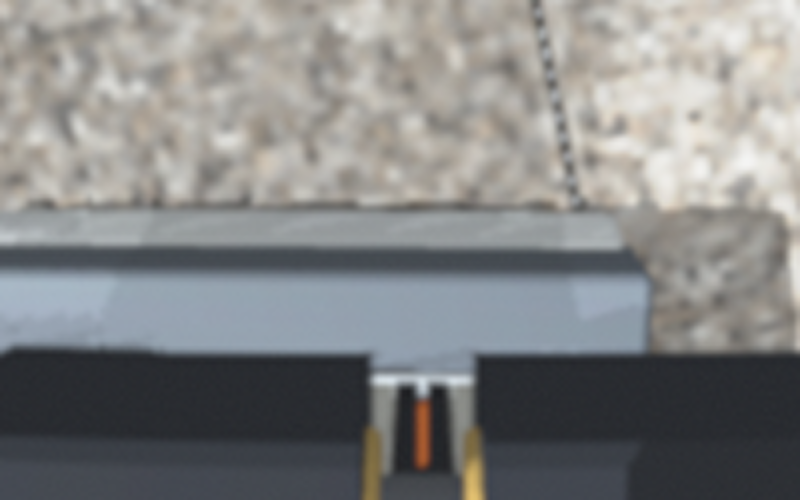

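```bash
python3 -m pendant '[[-0.045,0.001,0,0,0,0,-1],[-0.045,0.001,0,0,0,0,-1],[-0.045,0.001,0,0,0,0,-1],[-0.045,0.001,0,0,0,0,-1]]'
python3 - <<'E'
from h import *
from plant import ctrl,snapshot
import cv2
for i in range(2):
    o=ctrl.get_obs();F=frame(-12.6);d=o["tool_pos"]-W
    print(1e3*np.array([-d@F[:,0],d@F[:,1],-d@F[:,2]]),o["force"],o["orientation"])
    s=snapshot("wrist")
s["tool_pos"]=o["tool_pos"];s["ori"]=o["orientation"]
np.save(f"pics/wrist4.npy",s,allow_pickle=True)
a=s["image"][120:245,150:350]; cv2.imwrite("pics/w4c.png",cv2.resize(a,None,fx=4,fy=4,interpolation=cv2.INTER_CUBIC))
E
```

```text
clock: 5.2
tool_pos: [0.5009, 0.0667, 0.1504]
orientation: [180.0, 12.0, 167.1]
force: [-0.1, 0.2, -0.5]
opening: 0.0003
[-0.90770256  0.3160528  90.12055164] [-0.107657    0.23887897 -0.45871862] [179.97501331  11.96259066 167.10536321]
[-0.81355764  0.52397504 90.26156662] [-0.30998836 -0.61189326  0.03602945] [179.96155104  11.97793971 167.12186652]
```

View pics/w4c.png

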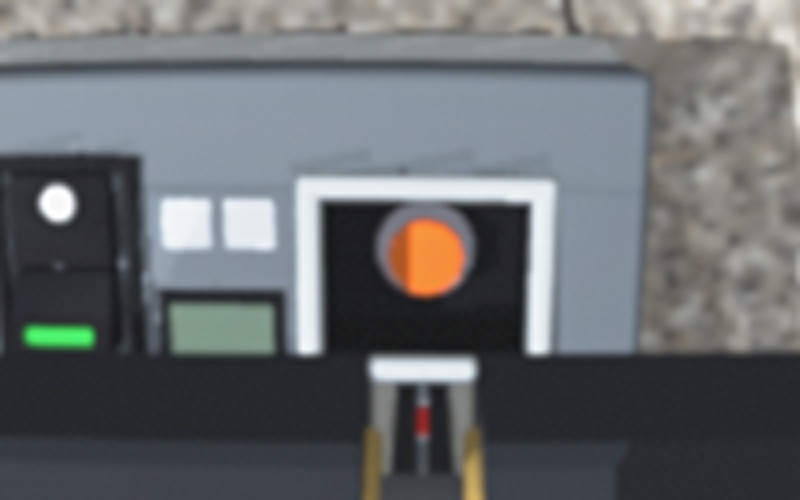

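```bash
python3 - <<'E'
from h import *
s=np.load("pics/wrist4.npy",allow_pickle=True).item()
C=lambda u,v:((u+.5)/4-.5+150,(v+.5)/4-.5+120)
P={"outL":((296,180),0),"outR":((556,180),0),"inL":((322,203),0),"inR":((529,203),0),"outL2":((297,340),0),"inL2":((324,340),0),"inR2":((526,340),0),"outR2":((552,340),0),"btn":((428,258),-20),"val":((57,266),1.5),"uphillcollarU":((422,372),0)}
for k,(uv,h) in P.items():
    a,q=deckhit(wray(s,C(*uv)),W,-13.0,h/1000); print(k,a)
d=s["tool_pos"]-W;F=frame(-13.);print(-d@F[:,0],d@F[:,1],-d@F[:,2])
E
```

```text
outL [-23.7 -26.9]
outR [-23.8  28.4]
inL [-18.7 -21.4]
inR [-18.7  22.7]
outL2 [ 12.1 -27.6]
inL2 [ 12.  -21.6]
inR2 [12.  22.8]
outR2 [12.  28.5]
btn [-1.4  1.3]
val [ -5.1 -80.8]
uphillcollarU [19.4 -0.1]
-0.0008166694141961711 0.0003873933567016445 0.09026222804991738
```

```bash
python3 -m pendant '[[0,0,0.05,0,0,0,-1],[0,0,0.083,0,0,0,-1],[0,0,0.087,0,0,0,-1],[0,0,0.09,0,0,0,-1],[0,0,0.093,0,0,0,-1],[0,0,0.096,0,0,0,-1],[0,0,0.096,0,0,0,-1],[0,0,0.096,0,0,0,-1]]'
python3 - <<'E'
from h import *
from plant import ctrl,snapshot
import cv2
for i in range(2):
    o=ctrl.get_obs();F=frame(-13);d=o["tool_pos"]-W
    print(1e3*np.array([-d@F[:,0],d@F[:,1],-d@F[:,2]]),o["force"],o["orientation"])
    s=snapshot("wrist")
a=s["image"][120:245,150:350]; cv2.imwrite("pics/w5c.png",cv2.resize(a,None,fx=4,fy=4,interpolation=cv2.INTER_CUBIC))
E
```

```text
clock: 6.3
tool_pos: [0.5213, 0.0628, 0.0571]
orientation: [179.9, 12.0, 167.1]
force: [1.0, 0.3, -0.1]
opening: -0.0
[-0.01587566  0.94998011 -5.37164986] [ 1.02044126  0.32777213 -0.13540252] [179.92234992  12.0194096  167.09842284]
[-0.05279535  0.94389463 -5.434478  ] [-0.19700999 -0.32756927  1.33623474] [179.92771664  12.01402283 167.09830044]
```

View pics/w5c.png

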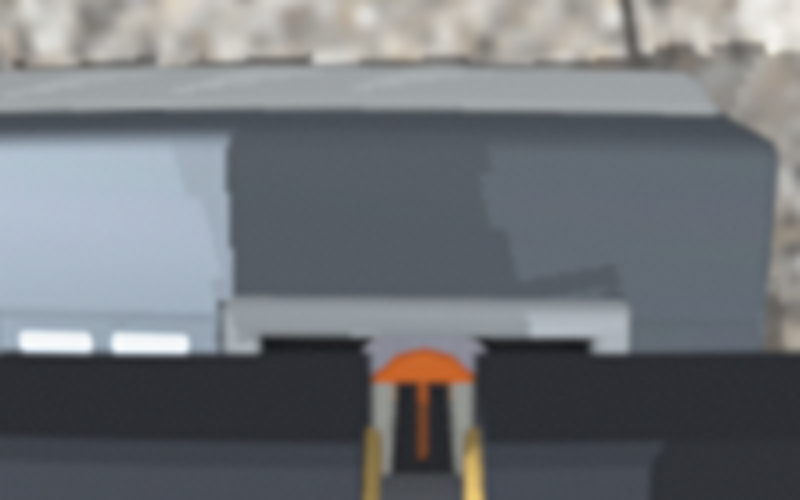

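```bash
python3 -m pendant '[[0,0,0.005,0,0,0,-1],[0,0,0.010,0,0,0,-1],[0,0,0.014,0,0,0,-1],[0,0,0.017,0,0,0,-1],[0,0,0.019,0,0,0,-1],[0,0,0.021,0,0,0,-1],[0,0,0.0225,0,0,0,-1],[0,0,0.0225,0,0,0,-1],[0,0,0.0225,0,0,0,-1],[0,0,0.0225,0,0,0,-1]]'
python3 - <<'E'
from h import *
from plant import ctrl
o=ctrl.get_obs();F=frame(-13);d=o["tool_pos"]-W
print(1e3*np.array([-d@F[:,0],d@F[:,1],-d@F[:,2]]),o["force"],o["moment"])
E
```

```text
clock: 7.65
tool_pos: [0.5257, 0.0617, 0.036]
orientation: [179.9, 12.1, 167.1]
force: [-11.5, 1.5, 18.4]
opening: 0.0003
[  0.03536543   0.93540401 -27.0056732 ] [-11.46445931   1.50111379  18.38117041] [ 0.61135016  3.6228202  -0.0312805 ]
```

```bash
python3 -m pendant '[[0,0,-0.02,0,0,0,-1],[0,0,-0.06,0,0,0,-1],[0,0,-0.117,0,0,0,-1],[0,0,-0.117,0,0,0,-1],[0,0,-0.117,0,0,0,-1]]'
python3 - <<'E'
from h import *
from plant import ctrl,snapshot
import cv2
for i in range(2):
    o=ctrl.get_obs();F=frame(-13);d=o["tool_pos"]-W
    print(1e3*np.array([-d@F[:,0],d@F[:,1],-d@F[:,2]]),o["force"],o["orientation"])
    s=snapshot("wrist")
s["tool_pos"]=o["tool_pos"];s["ori"]=o["orientation"]
np.save(f"pics/wrist6.npy",s,allow_pickle=True)
C=lambda u,v:((u+.5)/4-.5+150,(v+.5)/4-.5+120)
a=s["image"][120:245,150:350]; cv2.imwrite("pics/w6c.png",cv2.resize(a,None,fx=4,fy=4,interpolation=cv2.INTER_CUBIC))
p=o["tool_pos"];R0=rot(o["orientation"])
for t in [(12,-80,25),(12,-80,2)]: print(t,row(p,R0,*T(*t)))
E
```

```text
clock: 8.28
tool_pos: [0.5019, 0.067, 0.1494]
orientation: [179.9, 12.0, 167.1]
force: [-0.0, -0.1, -0.7]
opening: 0.0003
[-0.24312909  0.74744974 89.0007833 ] [-0.00283493 -0.14293376 -0.72273976] [179.89284363  12.02946458 167.08896482]
[-0.6916698   0.26880922 88.24245656] [ 0.83986205 -0.43310734 -1.09613661] [179.97710541  11.95747029 167.0956279 ]
(12, -80, 25) [-0.0132 -0.0803  0.0633  0.0007 -0.0007  0.0016]
(12, -80, 2) [-0.0132 -0.0803  0.0863  0.0007 -0.0007  0.0016]
```

View pics/w6c.png

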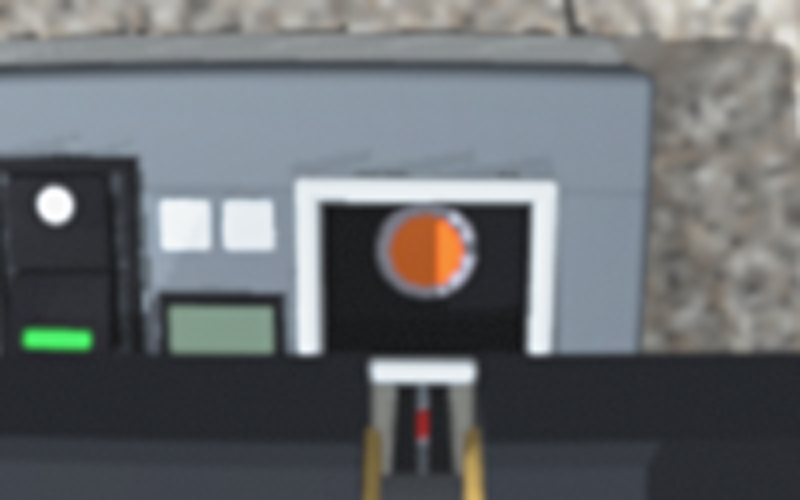

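```bash
python3 -m pendant '[[-0.006,-0.04,0.02,0,0,0,-1],[-0.013,-0.08,0.04,0,0,0,-1],[-0.013,-0.08,0.063,0,0,0,-1],[-0.013,-0.08,0.063,0,0,0,-1],[-0.013,-0.08,0.073,0,0,0,-1],[-0.013,-0.08,0.078,0,0,0,-1],[-0.013,-0.08,0.082,0,0,0,-1],[-0.013,-0.08,0.086,0,0,0,-1],[-0.013,-0.08,0.086,0,0,0,-1],[-0.013,-0.08,0.086,0,0,0,-1],[-0.013,-0.08,0.086,0,0,0,-1]]'
python3 - <<'E'
from h import *
from plant import ctrl
o=ctrl.get_obs();F=frame(-12.6);d=o["tool_pos"]-W
print(1e3*np.array([-d@F[:,0],d@F[:,1],-d@F[:,2]]),o["force"],o["moment"])
E
```

```text
clock: 9.75
tool_pos: [0.514, -0.0177, 0.0679]
orientation: [179.9, 12.0, 167.1]
force: [0.1, 0.2, -0.5]
opening: 0.0001
[ 12.41007674 -79.19059325   2.94949736] [ 0.12871502  0.18433903 -0.54694734] [0.11445043 0.61891177 0.02775738]
```

Retreat, then look with all cameras.

```bash
python3 -m pendant '[[0,0,-0.03,0,0,0,-1],[0.01,0.08,-0.087,0,0,0,-1],[0.01,0.08,-0.087,0,0,0,-1],[0.01,0.08,-0.087,0,0,0,-1],[0.01,0.08,-0.087,0,0,0,-1]]'
python3 - <<'E'
from h import *
from plant import ctrl,snapshot
import cv2
for i in range(2):
    o=ctrl.get_obs();F=frame(-13);d=o["tool_pos"]-W
    print(1e3*np.array([-d@F[:,0],d@F[:,1],-d@F[:,2]]),o["force"])
    s=snapshot("wrist")
a=s["image"][120:245,150:350]; cv2.imwrite("pics/w7c.png",cv2.resize(a,None,fx=4,fy=4,interpolation=cv2.INTER_CUBIC))
a=snapshot("side")["image"][170:275,235:355]
cv2.imwrite("pics/si3.png",cv2.resize(a,None,fx=5.5,fy=5.5,interpolation=cv2.INTER_CUBIC))
E
```

```text
clock: 10.38
tool_pos: [0.5041, 0.0662, 0.1505]
orientation: [180.0, 12.0, 167.1]
force: [-1.1, -0.5, -0.8]
opening: 0.0002
[ 2.29430401  0.40319505 89.54592343] [-1.07857864 -0.52243489 -0.75991116]
[ 2.20639506e+00 -8.69465158e-02  8.92597079e+01] [-0.58360187  0.00183696  0.48862459]
```

View pics/w7c.png

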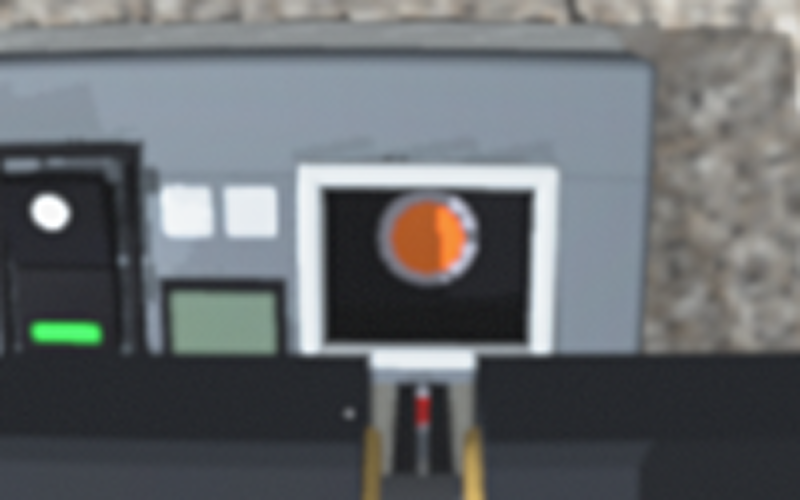

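View pics/si3.png

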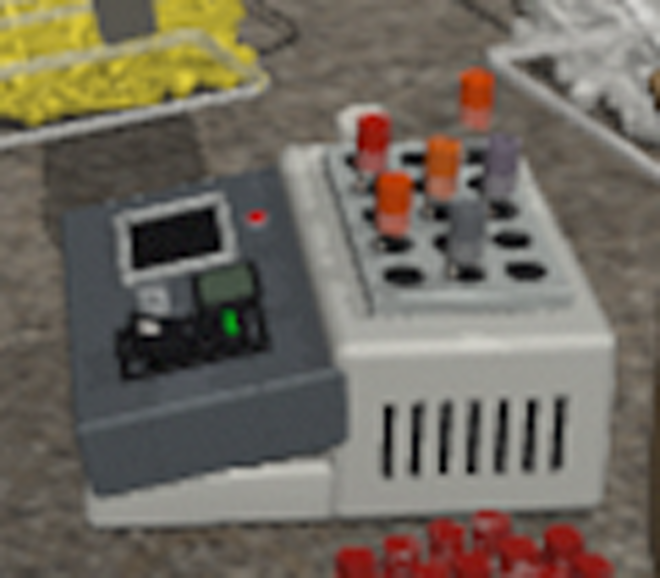

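```bash
python3 -m pendant '[[0,0,-0.03,0,0,0,-1],[0,0,-0.03,0,0,0,-1],[0,0,-0.03,0,0,0,-1]]'; python3 -c "
from plant import ctrl
print(ctrl.close_job())"
```

```text
clock: 10.9
tool_pos: [0.4983, 0.0672, 0.1796]
orientation: [180.0, 12.0, 167.1]
force: [0.0, -0.1, 0.5]
opening: 0.0007
the job is handed in; nothing more can be done
None
```

I switched the heater off with the near half of the rocker and pushed the orange button to its stop with the shut fingers. Then I switched the heater on again with the far half, lifted the hand clear and handed the job in at 10.9 s. No verdict was reported.

- **Rocker:** In the last pictures the white dot and green bar are back where they were at the start, so it is on. I judged both switchings from the pictures alone. The force read about zero at the bottom of both rocker presses, as expected once the rocker had snapped over by itself.
- **Button:** I stopped pushing 27 mm below the collar's top, with about 22 N on the tool. After the hand left, the button still looked sunk in the pictures.
- **Heater:** It looks unmoved in the side pictures. The push on the button leaned towards the robot, with about 11.5 N in that direction.
- **Other things:** I did not aim at or feel any other contact. I did not look again at the vial, tweezers or pen with the overhead camera.
- **Red lamp:** The lamp by the well still looked red at the end. I took that as its body colour and did not check whether it is lit.

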